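# Pop the lantern's battery tray and trap it

### The arm

A 6-joint arm with a two-finger parallel gripper is mounted at the origin on the work surface. World frame = base frame: x ahead of the robot, y to its left, z up, the work surface at z = 0. Lengths are in m, angles in rad, forces in N, time in s.
With the tool pointing down it reaches from about 0.375 to 0.975 m from the base axis. Payload 3.8 kg.
Tool frame: the origin (TCP) lies midway between the tips of the shut fingers; the grasp point (between the pads) lies 19 mm behind it; z points along the fingers, y is the line along which they close (so a half turn about z gives the same grasp; the last joint's range is limited). The gripper opens to 85 mm and grips with 20 to 120 N. Pads are 22 mm wide; open, the fingers measure 114 mm over their backs; the gripper's body (76 mm by 85 mm) begins 54 mm behind the grasp point. The pads swing forward as they close: fully open they stand 13 mm farther back than shut.
Start: joints at [1.289, 0.264, 1.604, -0, 1.274, -0.037], TCP at [0.164, 0.655, 0.231] pointing down, gripper open.
Joint ranges: [-2.63, 2.63], [-0.94, 2.18], [0.31, 2.57], [-1.31, 4.45], [0, 2.66], [-2.55, 2.55]. Speed limits (rad/s): [2.57, 2.57, 3.14, 3.14, 3.14, 3.14].

### API

Orientations are given as a rotation vector (axis times angle).
In Python, from workcell import read_state, vision, ticket gives the robot as it stands. The module is installed in compiled form; this text tells all that it offers.
- The arm moves only by the tool jog_arm, never from a script. Its arguments are lists of equal length, an entry for each row: "turn": the turn, a rotation vector about the tool's x, y, z in rad, a list of three; "delta_pos": the shift along the tool's x, y, z in m, a list of three; "gripper": the finger opening in m, from 0 to 0.0854. In form: {"turn": [[rx, ry, rz], ...], "delta_pos": [[dx, dy, dz], ...], "gripper": [gripper, ...]}. A call has 1 to 20 rows; each row shifts and turns the commanded pose from where the row before left it, along the tool's axes as they then stand; what a row does not reach is not made up. A row lasts 1/12 s, in which the tool goes at most 41.7 mm and 7.16 degrees, less where a joint would pass 70% of its speed; a pose out of reach is approached as far as the arm can. A call with a gripper value outside its range is refused whole. The fingers move at their own pace and stop on an object; "grip_force" is the grip in N (left out, the last holds). Time passes only in rows, so rows that do not move let the fingers close. It gives the time, the measured TCP pose, the force, the opening and the grip force at its end, in the units of the state.
- read_state(): the state, without advancing time (a new reading comes with each control period).
- vision.read_camera(name): name is "side" or "top"; returns the picture (384x512x3 uint8, red, green, blue); there is no depth.
- vision.calibration(name): a dict with "vfov" (degrees; the focal length in pixels is half the picture's height over the tangent of half this angle, whatever the lens; pixels are square), "cx", "cy" (the principal point, pixels), "dist" ([k1, k2, p1, p2, k3] as OpenCV has them; the pictures are not rectified), "R" (3x3) and "t" (3): a world point X has camera coordinates R X + t. Camera axes: x right, y down, z forward; pixel columns grow to the right and rows downward; lengths in m; the calibration is good to about 2 mm. A picture is of the moment at which its call begins. calibration takes no time and is no camera call.
- ticket.finish_job(): hands the job in; it is judged then, once.
The state is a dict: "time": time; "q": joint angles; "joint_vel": joint speeds; "joint_torque": joint torques, N m; "tool_pos": TCP position; "tcp_rot": TCP orientation; "wrist_force": force on the tool from outside, world axes, zero at the start; "torque": the same for the moment, N m; "width": opening from 0.0 (shut) to 1.0 (fully open); "grip_force": force on a finger pad.
Only numpy, scipy, OpenCV 4.12 (cv2) and the standard library are available. Lean on these libraries where they do the work, as an engineer would, in place of code of your own. Each camera call takes 0.05 s, during which the arm holds its last target. There are 200 camera calls.

### The job

The grey lantern's battery tray has a worn stop and shoots right out when released. With one fingertip press the eject button on the lantern's base all the way down, with the other finger waiting in front of the tray so that the tray runs out against it and is trapped before it is half way out. Finish while holding: the button still down and the popped tray resting against the other finger, nothing pinched, forced or lifted, and the things around the lantern left where they stand.

Things in the scene. Friction and masses are not known exactly. Their poses are not given: they have to be found in the camera images.
- lantern: Grey plastic lantern, fixed on an 18 mm thick white board on the table. Origin: centre of the base's underside, on the board's top; z up. Base box 120 (x) by 230 (y) by 40 mm high. On its top at y = +60 mm stands the lamp tower, 76 mm across, top 168 mm above the board (wire bail to 193). The battery tray is at y = -55 mm, comes out to lantern -x; 70 mm either side of that line is free.
- tray (a joint): How far the battery tray is out, in m: 0 = latched shut, 0.09 = all the way out; half way is 0.045. Slides out along lantern -x, pushed by a spring (2.7 N shut, 1.9 N half way) at about 0.2 m/s as soon as the eject button is down 5 mm; nothing but a finger stops it. It cannot be pulled out while latched.
- tray_lip (a point): Middle of the top edge of the tray's front face; moves with the tray. The tray's front is an upright grey plate 86 mm wide (lantern y), 6 mm thick, from 4 to 72 mm above the board, so it stands 32 mm higher than the base's top. Shut, its front face is at lantern x = -66 mm. The room in front of it is free.
- ejector (a joint): How far the eject button is pressed, in m: 0 = up, 0.008 = fully down. The spring takes 1.6 N to start and 4.8 N fully down, and brings the button up again when let go. The latch lets go at 0.005.
- button_top (a point): Centre of the eject button's top face; moves with it. Flat grey rectangular cap, 24 (lantern x) by 44 mm (y), on the base's top behind the tray's upright plate: centre at lantern x = -31, y = -55 mm, 35 mm behind the shut tray's front face. Top 52 mm above the board when up, 44 when down (plate top: 72), so fingertips on the button and before the plate, at one height, have the plate between them.
- glass: Steel drinking glass, 70 mm across, 110 mm high, loose, in front of the lamp tower; origin at the centre of its underside. Leave it.
- box: Small wooden box, 84 by 60 mm, 48 mm high, loose, beside the tray end of the lantern; origin at the centre of its underside. Leave it.
- saucer: White ceramic saucer, 120 mm across, 18 mm high, loose, beside the tower end of the lantern; origin at the centre of its underside. Leave it.
- soap_dish: Green plastic soap dish with a cake of soap, 85 by 120 mm, 27 mm high, loose, at the robot's right; origin at the centre of its underside. Leave it.
- oil_bottle: Amber bottle, 54 mm across, 150 mm high, loose, at the robot's left; origin at the centre of its underside. Leave it.
- jar: Glass jar with a lid, 66 mm across, 85 mm high, loose, at the robot's right; origin at the centre of its underside. Leave it.

How it is judged:
At the end, for the whole second after the job is handed in: The eject button is held down by a finger (more than 5.5 mm, over 1 N) while the tray, between 6 and 45 mm out and at rest, presses against a finger with more than 0.5 N (value of joint ejector above 0.0055 m and contact force between the fingers and ejector above 1 N and value of joint tray between 0.006 and 0.045 m and contact force between the fingers and tray above 0.5 N and velocity of joint tray below 0.01 m/s); the arm keeps its last pose, push and grip.
It fails at once if the tray runs out past half way (45 mm) (value of joint tray above 0.045 m).
It fails at once if the tray is squeezed or forced (over 30 N) (contact force between the fingers and tray above 30 N).
It fails at once if the eject button is forced (over 40 N) (contact force between the fingers and ejector above 40 N).
It fails at once if one of the things around the lantern is moved by more than 15 mm or lifted (distance of any of glass, box, saucer, soap_dish, oil_bottle, jar from where it was at the start of the episode above 0.015 m).
It also fails if it takes over 32 s, if anything falls off the work surface, if the arm or the gripper's body presses on something with over 40 N, if the wrist force passes 120 N, or if a joint passes its speed limit or range.

## Working session

There is one attempt and no reset: what is moved stays moved. The work goes in short steps, Python scripts to look and compute and a tool call to move; the robot and the scene stay as the last step left them, time stands still between calls to the robot, and variables do not carry over. Pictures are saved under pics/ and viewed, at most 10 in all, crops included, and the job is handed in when it is done.

Besides the shell and the picture viewer there is one more tool, called after "Call:" by a JSON object that holds its "name" and its "arguments". jog_arm: Moves the arm, as the interface text tells. Its arguments: {"type":"object","properties":{"turn":{"type":"array","items":{"type":"array","items":{"type":"number"}}},"delta_pos":{"type":"array","items":{"type":"array","items":{"type":"number"}}},"gripper":{"type":"array","items":{"type":"number"}},"grip_force":{"type":"number"}},"required":["turn","delta_pos","gripper"]}

```bash
mkdir -p pics
python3 - <<'E'
from workcell import read_state, vision
import cv2,numpy as np
for n in("side","top"):
    im=vision.read_camera(n); cv2.imwrite(f"pics/{n}0.png",im[:,:,::-1])
    c=vision.calibration(n); print(n,c['vfov'],c['cx'],c['cy'],c['dist'],np.round(c['R'],3).tolist(),np.round(c['t'],3), np.round(-np.array(c['R']).T@c['t'],3))
s=read_state();print(s)
E
```

```text
side 51.860968052084786 254.35535556688544 190.8899051779549 [-0.06586965  0.          0.          0.          0.        ] [[0.754, -0.657, -0.001], [-0.41, -0.469, -0.783], [0.514, 0.59, -0.623]] [-0.391  0.3    0.943] [-0.066 -0.673  0.822]
top 53.407556577257026 262.38107620881044 191.5151978087587 [-0.02919342  0.          0.          0.          0.        ] [[-0.03, -1.0, 0.005], [-0.979, 0.029, -0.203], [0.203, -0.011, -0.979]] [0.014 0.561 1.243] [0.297 0.012 1.331]
{'time': 0.1, 'q': array([ 1.28909382e+00,  2.64728092e-01,  1.60531458e+00, -7.56922607e-07,
        1.27371095e+00, -3.69004636e-02]), 'joint_vel': array([-1.17490722e-03,  1.25580598e-05, -2.81354771e-03,  2.49977239e-03,
        3.56944920e-05, -6.56516306e-04]), 'joint_torque': array([ 2.05971955e-03, -5.16700888e+01, -3.68593562e+01, -2.25071716e-05,
        6.23911241e-03,  2.32006840e-05]), 'tool_pos': array([0.16340252, 0.65419824, 0.230011  ]), 'tcp_rot': array([-0.38353236, -3.11774708,  0.00335127]), 'wrist_force': array([ 0.11005517, -0.43450053, -0.4414879 ]), 'torque': array([-0.00961008, -0.00342102,  0.02413158]), 'grip_force': 0.0, 'width': 1.0008931675494677}
```

View pics/top0.png

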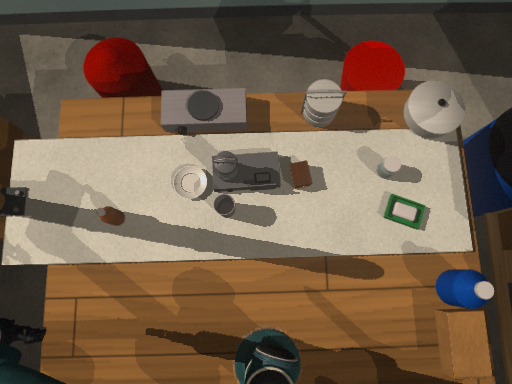

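View pics/side0.png

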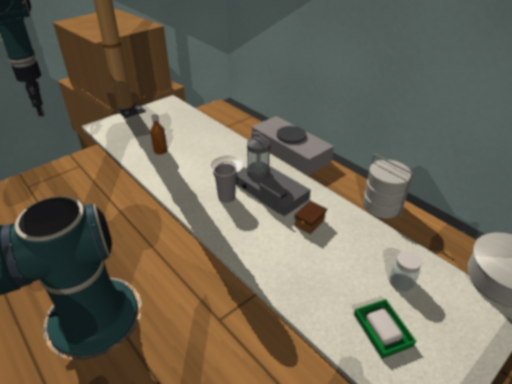

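The top view shows the lantern at about cols 213–280, rows 150–190. The tower is at the left, the button near (262,177), the box at (301,173) and the glass at (225,205). The side view shows the lantern at about (275,185). I'll zoom in on both.

Run:
```python
import cv2,numpy as np
a=cv2.imread("pics/top0.png")[140:220,195:315]; b=cv2.imread("pics/side0.png")[125:235,205:335]
a=cv2.resize(a,None,fx=5,fy=5,interpolation=cv2.INTER_CUBIC);b=cv2.resize(b,None,fx=5,fy=5,interpolation=cv2.INTER_CUBIC)
f=lambda i:np.clip(i.astype(float)*1.6,0,255).astype(np.uint8)
cv2.imwrite("pics/topc.png",f(a));cv2.imwrite("pics/sidec.png",f(b))
```

```text
(no output)
```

View pics/topc.png

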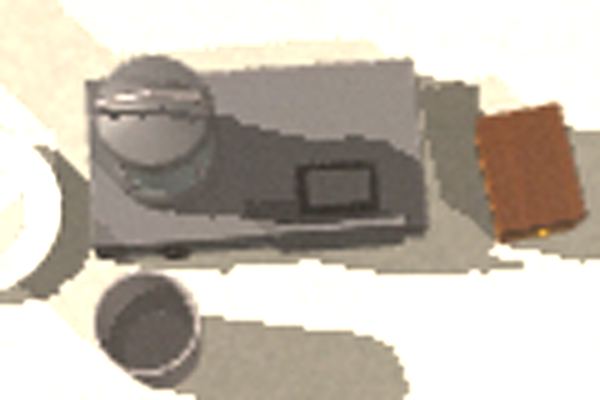

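View pics/sidec.png

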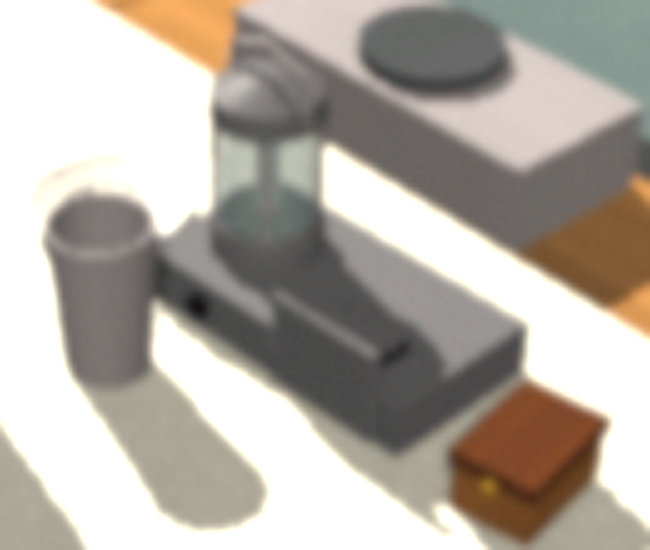

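The top crop shows these points:
- Base-top far corners at crop (86,80) and (412,62)
- Right near corner at about (427,228)
- Button slot 297–380 × 163–215, centre about (338,188)
- Plate top edge running (275,228) to (405,217)

The side crop shows the plate's top edge from (275,292) to (380,357). The box is beyond the right end.

```bash
cat > h.py <<'E'
import cv2,numpy as np
from workcell import vision
def K(n):
    c=vision.calibration(n);f=192/np.tan(np.radians(c['vfov']/2))
    return np.array([[f,0,c['cx']],[0,f,c['cy']],[0,0,1]]),np.array(c['dist'],float),np.array(c['R']),np.array(c['t'])
def ray(n,p,z):
    k,d,R,t=K(n);u=cv2.undistortPoints(np.array([[p]],float),k,d)[0,0]
    v=R.T@np.array([u[0],u[1],1]);o=-R.T@t
    return o+v*(z-o[2])/v[2]
def proj(n,X):
    k,d,R,t=K(n);return cv2.projectPoints(np.array(X,float).reshape(-1,3),cv2.Rodrigues(R)[0],t,k,d)[0][:,0]
def tc(u,v):return ((u+.5)/5-.5+195,(v+.5)/5-.5+140)
def sc(u,v):return ((u+.5)/5-.5+205,(v+.5)/5-.5+125)
E
python3 - <<'E'
from h import *
for l,n,p,z in [("farL","top",tc(86,80),.058),("farR","top",tc(412,62),.058),("nearR","top",tc(427,228),.058),("btn","top",tc(338,188),.066),("plL","top",tc(275,228),.09),("plR","top",tc(405,217),.09),
 ("s farR","side",sc(525,327),.058),("s nearR bottom","side",sc(395,450),.018),("s nearL top","side",sc(157,258),.058),("s plL","side",sc(275,292),.09),("s plR","side",sc(380,357),.09),
 ("boxtop1","top",tc(475,117),.066),("2","top",tc(557,102),.066),("3","top",tc(585,220),.066),("4","top",tc(497,238),.066),("glass","top",tc(150,322),.128),("towertop","top",tc(155,108),.186)]:
    print(l,np.round(ray(n,p,z),4))
E
```

```text
farL [0.6941 0.1693 0.058 ]
farR [ 0.7006 -0.0578  0.058 ]
nearR [ 0.5818 -0.0635  0.058 ]
btn [ 0.6098 -0.0034  0.066 ]
plL [0.5776 0.0397 0.09  ]
plR [ 0.5826 -0.0472  0.09  ]
s farR [ 0.6966 -0.0588  0.058 ]
s nearR bottom [ 0.5878 -0.0567  0.018 ]
s nearL top [0.5694 0.1487 0.058 ]
s plL [0.575  0.0396 0.09  ]
s plR [ 0.5796 -0.0478  0.09  ]
boxtop1 [ 0.6573 -0.0992  0.066 ]
2 [ 0.6664 -0.1563  0.066 ]
3 [ 0.5825 -0.1709  0.066 ]
4 [ 0.5717 -0.1103  0.066 ]
glass [0.5098 0.1202 0.128 ]
towertop [0.6348 0.1105 0.186 ]
```

Call:
{"name": "jog_arm", "arguments": {"turn": [[0,0,0.107],[0,0,0.107],[0,0,0.107],[0,0,0.107],[0,0,0.107],[0,0,0.107],[0,0,0.107],[0,0,0.107],[0,0,0.107],[0,0,0.107],[0,0,0.107],[0,0,0.107],[0,0,0]], "delta_pos": [[0,0,0],[0,0,0],[0,0,0],[0,0,0],[0,0,0],[0,0,0],[0,0,0],[0,0,0],[0,0,0],[0,0,0],[0,0,0],[0,0,0],[0,0,0]], "gripper": [0.05,0.05,0.05,0.05,0.05,0.05,0.05,0.05,0.05,0.05,0.05,0.05,0.05], "grip_force": 40}}

```text
time: 1.18
tool_pos: [0.1635, 0.6544, 0.2305]
tcp_rot: [2.177, 2.264, -0.002]
wrist_force: [0.6, 1.1, 0.6]
width: 0.588
grip_force: 0.0
```

Call:
{"name": "jog_arm", "arguments": {"turn": [[0,0,0],[0,0,0],[0,0,0],[0,0,0],[0,0,0],[0,0,0],[0,0,0],[0,0,0],[0,0,0],[0,0,0],[0,0,0],[0,0,0],[0,0,0],[0,0,0],[0,0,0],[0,0,0],[0,0,0],[0,0,0],[0,0,0],[0,0,0]], "delta_pos": [[-0.03,0.012,-0.001],[-0.034,0.016,-0.001],[-0.034,0.016,-0.001],[-0.034,0.016,-0.001],[-0.034,0.016,-0.001],[-0.034,0.018,-0.001],[-0.034,0.018,-0.001],[-0.034,0.02,-0.001],[-0.034,0.02,-0.001],[-0.034,0.02,-0.001],[-0.036,0.02,-0.001],[-0.036,0.02,-0.001],[-0.036,0.02,0],[-0.036,0.02,0],[-0.036,0.02,0],[-0.036,0.02,0],[-0.036,0.022,0],[-0.036,0.022,0],[-0.034,0.023,0],[-0.022,0.03,0]], "gripper": [0.05,0.05,0.05,0.05,0.05,0.05,0.05,0.05,0.05,0.05,0.05,0.05,0.05,0.05,0.05,0.05,0.05,0.05,0.05,0.05]}}

```text
time: 2.85
tool_pos: [0.5801, -0.0108, 0.2431]
tcp_rot: [-2.173, -2.269, 0.002]
wrist_force: [0.5, 0.8, 0.4]
width: 0.586
grip_force: 0.0
```

Call:
{"name": "jog_arm", "arguments": {"turn": [[0,0,0],[0,0,0],[0,0,0],[0,0,0],[0,0,0],[0,0,0],[0,0,0]], "delta_pos": [[0,-0.001,0.02],[0,-0.001,0.025],[0,0,0.025],[0,0,0.025],[0,0,0.025],[0,0,0.016],[0,0,0]], "gripper": [0.05,0.05,0.05,0.05,0.05,0.05,0.05]}}

```text
time: 3.43
tool_pos: [0.5743, -0.0073, 0.1023]
tcp_rot: [-2.166, -2.266, 0.009]
wrist_force: [-0.7, 0.8, -1.0]
width: 0.584
grip_force: 0.0
```

Run:
```python
from h import *
from workcell import read_state
ims=[]
for n,(x0,y0) in(("side",(215,95)),("top",(200,90))):
    im=vision.read_camera(n)[:,:,::-1].copy(); cv2.imwrite(f"pics/{n}1.png",im)
    c=cv2.resize(im[y0:y0+130,x0:x0+100],None,fx=4,fy=4,interpolation=cv2.INTER_CUBIC); ims.append(np.clip(c*1.6,0,255).astype(np.uint8))
    print(n,proj(n,[[.574,-.0046,.09],[.609,-.003,.07]]))
cv2.imwrite("pics/both1.png",np.hstack(ims)); print(read_state()['tool_pos'])
```

```text
side [[269.18196607 189.88925768]
 [277.06605372 190.09770352]]
top [[262.90965187 185.88666227]
 [262.08829775 177.14246563]]
[ 0.57755766 -0.00737652  0.1066623 ]
```

View pics/both1.png

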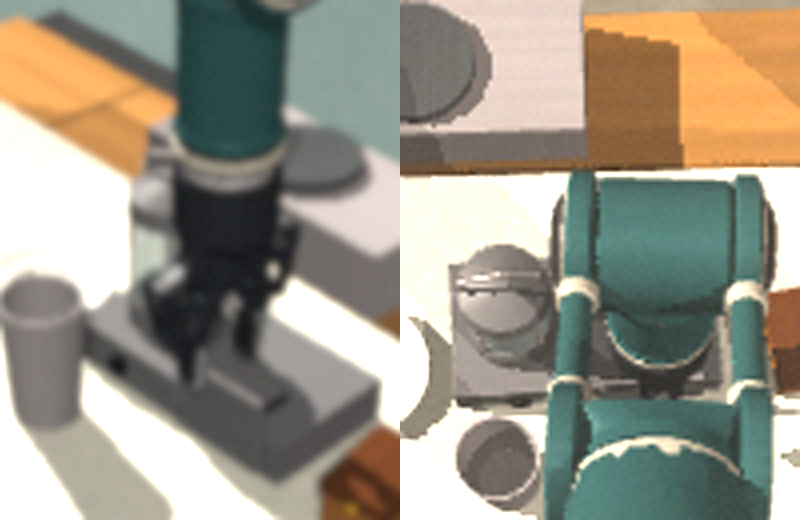

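Run:
```python
from h import *
for z in(.107,.112,.117):
    print(z,proj("side",[[.5776-.032,-.0087,z],[.5776+.032,-.006,z]]).round(1).tolist())
```

```text
0.107 [[263.1, 190.0], [278.3, 180.8]]
0.112 [[263.1, 188.6], [278.4, 179.5]]
0.117 [[263.2, 187.2], [278.4, 178.2]]
```

Call:
{"name": "jog_arm", "arguments": {"turn": [[0,0,0],[0,0,0],[0,0,0],[0,0,0],[0,0,0],[0,0,0]], "delta_pos": [[0,0,0.008],[0,0,0.01],[0,0,0.008],[0,0,0.004],[0,0,0],[0,0,0]], "gripper": [0.05,0.05,0.05,0.05,0.05,0.05]}}

```text
time: 4.03
tool_pos: [0.5779, -0.0074, 0.0769]
tcp_rot: [-2.174, -2.267, 0.001]
wrist_force: [-0.1, -0.3, 0.6]
width: 0.587
grip_force: 0.0
```

Call:
{"name": "jog_arm", "arguments": {"turn": [[0,0,0],[0,0,0],[0,0,0],[0,0,0]], "delta_pos": [[0,0,0.002],[0,0,0.002],[0,0,0],[0,0,0]], "gripper": [0.05,0.05,0.05,0.05]}}

```text
time: 4.37
tool_pos: [0.5783, -0.0074, 0.0734]
tcp_rot: [2.174, 2.268, 0.0]
wrist_force: [-0.1, 0.7, -0.0]
width: 0.589
grip_force: 0.0
```

Call:
{"name": "jog_arm", "arguments": {"turn": [[0,0,0],[0,0,0],[0,0,0],[0,0,0]], "delta_pos": [[0,0,0.002],[0,0,0.002],[0,0,0],[0,0,0]], "gripper": [0.05,0.05,0.05,0.05]}}

```text
time: 4.7
tool_pos: [0.578, -0.0074, 0.069]
tcp_rot: [-2.174, -2.267, 0.001]
wrist_force: [0.4, 0.4, 0.3]
width: 0.583
grip_force: 0.0
```

Call:
{"name": "jog_arm", "arguments": {"turn": [[0,0,0],[0,0,0],[0,0,0],[0,0,0]], "delta_pos": [[0,0,0.002],[0,0,0.001],[0,0,0],[0,0,0]], "gripper": [0.05,0.05,0.05,0.05]}}

```text
time: 5.03
tool_pos: [0.5784, -0.0074, 0.0664]
tcp_rot: [2.174, 2.267, 0.0]
wrist_force: [0.5, 0.4, 0.7]
width: 0.586
grip_force: 0.4
```

Call:
{"name": "jog_arm", "arguments": {"turn": [[0,0,0],[0,0,0],[0,0,0],[0,0,0]], "delta_pos": [[0,0,0.001],[0,0,0.001],[0,0,0],[0,0,0]], "gripper": [0.05,0.05,0.05,0.05]}}

```text
time: 5.37
tool_pos: [0.5785, -0.0074, 0.0646]
tcp_rot: [2.174, 2.267, 0.001]
wrist_force: [-0.8, -0.0, 3.7]
width: 0.585
grip_force: 1.7
```

Call:
{"name": "jog_arm", "arguments": {"turn": [[0,0,0],[0,0,0],[0,0,0],[0,0,0]], "delta_pos": [[0,0,0.0015],[0,0,0.0015],[0,0,0],[0,0,0]], "gripper": [0.05,0.05,0.05,0.05]}}

```text
time: 5.7
tool_pos: [0.5784, -0.0074, 0.0612]
tcp_rot: [2.174, 2.267, 0.0]
wrist_force: [-0.3, -0.1, 3.1]
width: 0.589
grip_force: 3.0
```

Call:
{"name": "jog_arm", "arguments": {"turn": [[0,0,0],[0,0,0],[0,0,0],[0,0,0]], "delta_pos": [[0,0,0.0015],[0,0,0.001],[0,0,0],[0,0,0]], "gripper": [0.05,0.05,0.05,0.05]}}

```text
time: 6.03
tool_pos: [0.5784, -0.0074, 0.059]
tcp_rot: [2.174, 2.267, 0.0]
wrist_force: [-0.5, -0.0, 4.8]
width: 0.585
grip_force: 3.9
```

Call:
{"name": "jog_arm", "arguments": {"turn": [[0,0,0],[0,0,0],[0,0,0],[0,0,0],[0,0,0]], "delta_pos": [[0,0,0.001],[0,0,0.001],[0,0,0],[0,0,0],[0,0,0]], "gripper": [0.05,0.05,0.05,0.05,0.05]}}

```text
time: 6.45
tool_pos: [0.5786, -0.0075, 0.0587]
tcp_rot: [2.174, 2.267, 0.001]
wrist_force: [-5.5, 0.2, 14.9]
width: 0.587
grip_force: 9.2
```

Run:
```python
from h import *
from workcell import read_state
im=vision.read_camera("side")[:,:,::-1].copy(); cv2.imwrite("pics/side2.png",im)
c=cv2.resize(im[135:225,215:315],None,fx=6,fy=6,interpolation=cv2.INTER_CUBIC)
cv2.imwrite("pics/side2c.png",np.clip(c*2.2,0,255).astype(np.uint8))
ex=np.array([.9992,.039,0]);ey=np.array([-.039,.9992,0]);O=np.array([.638,.053,.018])
for d in(0,.01,.02,.03,.045):
    p=proj("side",[O-(.066+d)*ex+y*ey+[0,0,.072] for y in(-.098,-.012)]); print(d,((p-[215,135]+.5)*6).round())
s=read_state();print(s['wrist_force'],s['tool_pos'],s['torque'])
```

```text
0 [[391. 372.]
 [268. 294.]]
0.01 [[376. 381.]
 [254. 302.]]
0.02 [[362. 390.]
 [240. 311.]]
0.03 [[347. 399.]
 [225. 319.]]
0.045 [[325. 413.]
 [203. 332.]]
[-6.17137851 -0.1677324  15.30125771] [ 0.57860035 -0.0074485   0.0587086 ] [ 0.01696134  0.48145113 -0.01051074]
```

View pics/side2c.png

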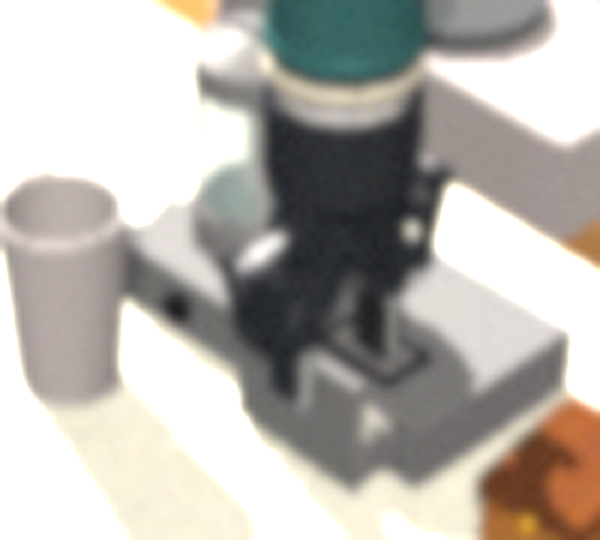

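The tray has popped and is stopped against the front finger. Its front corner is near crop (360,390), which is about 20 mm out. The other finger is holding the button on its stop with about 15 N. Nothing around it has moved.

```bash
python3 -c "
from workcell import ticket
print(ticket.finish_job())"
```

```text
the job is handed in; nothing more can be done
None
```

I handed the job in with the button held fully down and the tray resting about 20 mm out against the other finger; nothing around the lantern looks moved, but the hand-in returned no verdict.

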